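# Stack the home network boxes on their stand

### The arm

A 7-joint arm with a two-finger parallel gripper is mounted at the origin on the work surface. World frame = base frame: x ahead of the robot, y to its left, z up, the work surface at z = 0. Lengths are in mm, angles in rad, forces in N, time in s.
With the tool pointing down it reaches from about 400 to 875 mm from the base axis. Payload 4.4 kg.
Tool frame: the origin (TCP) lies at the very end of the fingers, on their centre line; the grasp point (between the pads) lies 19 mm behind it; z points along the fingers, y is the line along which they close (so a half turn about z gives the same grasp; the last joint's range is limited). The gripper opens to 85 mm and grips with 20 to 120 N. Pads are 22 mm wide; open, the fingers measure 114 mm over their backs; the gripper's body (76 mm by 85 mm) begins 54 mm behind the grasp point. The pads swing forward as they close: fully open they stand 13 mm farther back than shut.
Start: joints at [1.036, 0.628, 0.038, 1.517, -0.027, 0.996, -0.02], TCP at [293.709, -579.873, 231.313] pointing down, gripper open.
Joint ranges: [-3.06, 3.06], [-0.37, 2.12], [-1.25, 1.32], [0.18, 2.47], [-1.1, 4.24], [0.23, 1.98], [-2.94, 2.94]. Speed limits (rad/s): [2.57, 2.57, 3.14, 3.14, 3.14, 3.14, 3.14].

### API

Orientations are given as [roll, pitch, yaw] about the fixed x, y, z axes, in that order (R = Rz(yaw) Ry(pitch) Rx(roll)).
In Python, from cell import read_state, get_image, camera_params, finish_job gives the robot as it stands.
- The arm moves only by the tool arm_command, never from a script. Its argument "deltas" is a list of rows, each an object of numbers: "dx", "dy", "dz": the shift along the world's x, y, z in m; "yaw": the turn about the world's z in degrees; "jaw": the opening, from 0 (shut) to 1 (fully open). A call has 1 to 20 rows; each row is the pose to reach, as a shift and turn from the pose commanded when the call began; what a row does not reach only later rows make up. A row lasts 1/10 s, in which the tool goes at most 50 mm and 8.59 degrees, less where a joint would pass 70% of its speed; a pose out of reach is approached as far as the arm can. A call with a gripper value outside its range is refused whole. The fingers move at their own pace and stop on an object; the grip force is fixed at half the most. Time passes only in rows, so rows that repeat a pose let the fingers close. It gives the time, the measured TCP pose, the force, the opening and the grip force at its end, in the units of the state.
- read_state(): the state, without advancing time (a new reading comes with each control period).
- get_image(name): name is "scene" or "top"; returns (picture, depth): 420x560x3 uint8, red, green, blue; 420x560 float32, mm along the optical axis (not along the pixel's ray), 0 where there is no reading.
- camera_params(name): a dict with "camera_matrix" (3x3 intrinsics, pixels), "extrinsics" (4x4, takes a point from camera to world coordinates). Camera axes: x right, y down, z forward; pixel columns grow to the right and rows downward; lengths in mm; the calibration is good to about 2 mm. A picture is of the moment at which its call begins. camera_params takes no time and is no camera call.
- finish_job(): hands the job in; it is judged then, once.
The state is a dict: "clock": time; "qpos": joint angles; "qd": joint speeds; "tau": joint torques, N m; "eef_pos": TCP position; "tool_rot": TCP orientation; "force": force on the tool from outside, world axes, zero at the start; "torque": the same for the moment, N m; "width": finger opening in mm; "gripper_force": force on a finger pad.
Only numpy, scipy, OpenCV 4.12 (cv2) and the standard library are available. Lean on these libraries where they do the work, as an engineer would, in place of code of your own. Each camera call takes 0.05 s, during which the arm holds its last target. There are 200 camera calls.

### The job

Tidy the network gear into one tower on the low wooden stand: the battery backup flat on the stand's deck between the cheeks, the network switch on it, the modem on the switch, and the router with its antennas up on top. Set each box down upright, centred on the one below and square with it (which face is the front does not matter), and leave the power adapter, USB stick, eraser, mug and mouse where they lie.

Things in the scene. Friction and masses are not known exactly. Their poses are not given: they have to be found in the camera images.
- stand: Low wooden stand, fixed at any of six spots, yaw within 0.35 rad: 80 (x) by 176 (y) mm, flat deck 18 mm above the desk (cork inlay); at each y end a cheek, 8 mm thick, rises 14 mm above the deck, 160 mm between the cheeks; open at front and rear. Origin: on the desk under its centre; x front to rear, y along the length, z up.
- battery: Battery backup, the largest box: white plastic, 68 (x) by 140 (y) by 40 mm high, with a round button near one end of its flat top and vent slots near the other; about 0.65 kg. Origin: centre of the underside; x front to rear, y along the length, z up. Starts flat on the desk in any of six spots, yaw within 0.35 rad.
- switch: Network switch: plain grey metal box with a bare flat top (four small screws at its corners) and a row of eight black sockets along the rear (+x) face; 64 (x) by 122 (y) by 28 mm high, about 0.35 kg. Origin: centre of the underside; x front to rear, y along the length, z up. Starts flat on the desk in any of six spots, yaw within 0.35 rad.
- modem: Modem: white plastic box, 60 (x) by 104 (y) by 30 mm high, flat top with three long vent slots near the rear, no antennas, two sockets in the rear (+x) face; about 0.25 kg. Origin: centre of the underside; x front to rear, y along the length, z up. Starts flat on the desk in any of six spots, yaw within 0.35 rad.
- router: Router, the smallest box: white plastic, 56 (x) by 88 (y) by 28 mm high, with two stubby upright antennas (10 mm thick, tops 65 mm above the underside) behind its rear corners, at x = +31 mm, y = +-37 mm; four red sockets between them; about 0.2 kg. Origin: centre of the underside; x front to rear, y along the length, z up. Starts flat on the desk in any of six spots, yaw within 0.35 rad.
- adapter: Bystander: black power adapter brick, 46 (x) by 86 (y) by 30 mm high, lying in the one of the six spots that is left. Origin: centre of the underside.
- usb_stick: Bystander: small USB stick, 43 (x) by 16 by 9 mm high, black with a steel plug, between the left-hand spots. Origin: on its underside, about at its middle.
- eraser: Bystander: small eraser, 34 (x) by 18 by 11 mm high, between the right-hand spots. Origin: centre of the underside.
- mug: Bystander: white mug, 80 mm across and 90 mm high, its handle to its +y, at the left. Origin: centre of the underside.
- mouse: Bystander: grey computer mouse, 104 (x) by 58 by 32 mm high, at the right. Origin: centre of the underside.

How it is judged (in metres and radians):
At the end, for the whole second after the job is handed in: Bottom up on the stand: battery backup, switch, modem, router, each flat on the one below (4 mm, 0.06 rad), centred within 12 mm and square within 0.17 rad either way round to the one below, released, at rest; no listed bystander shifted over 30 mm (horizontal distance between battery and stand below 0.012 m and z of battery in the frame of stand between 0.014 and 0.022 m and angle between the x axis of battery and the x axis of stand, either way round below 0.17 rad and angle between each of battery, switch, modem, router's own z axis and vertical below 0.06 rad and linear speed of each of battery, switch, modem, router below 0.01 m/s and angular speed of each of battery, switch, modem, router below 0.1 rad/s and horizontal distance between switch and battery below 0.012 m and z of switch in the frame of battery between 0.036 and 0.044 m and angle between the x axis of switch and the x axis of battery, either way round below 0.17 rad and horizontal distance between modem and switch below 0.012 m and z of modem in the frame of switch between 0.024 and 0.032 m and angle between the x axis of modem and the x axis of switch, either way round below 0.17 rad and horizontal distance between router and modem below 0.012 m and z of router in the frame of modem between 0.026 and 0.034 m and angle between the x axis of router and the x axis of modem, either way round below 0.17 rad); the robot touches nothing.
It fails at once if the power adapter is shifted more than 30 mm (distance of adapter from where it was at the start of the episode above 0.03 m).
It fails at once if the USB stick is shifted more than 30 mm (distance of usb_stick from where it was at the start of the episode above 0.03 m).
It fails at once if the eraser is shifted more than 30 mm (distance of eraser from where it was at the start of the episode above 0.03 m).
It fails at once if the mug is shifted more than 30 mm (distance of mug from where it was at the start of the episode above 0.03 m).
It fails at once if the mouse is shifted more than 30 mm (distance of mouse from where it was at the start of the episode above 0.03 m).
It also fails if it takes over 122 s, if anything falls off the work surface, if the arm or the gripper's body presses on something with over 40 N, if the wrist force passes 120 N, or if a joint passes its speed limit or range.

## Working session

There is one attempt and no reset: what is moved stays moved. The work goes in short steps, Python scripts to look and compute and a tool call to move; the robot and the scene stay as the last step left them, time stands still between calls to the robot, and variables do not carry over. Pictures are saved under pics/ and viewed, at most 14 in all, crops included, and the job is handed in when it is done.

Besides the shell and the picture viewer there is one more tool, called after ">>>" by a JSON object that holds its "method" and its "body", one argument or row to a line. arm_command: Moves the arm, as the interface text tells. Its arguments: {"type":"object","properties":{"deltas":{"type":"array"}},"required":["deltas"]}

```bash
mkdir -p pics; cat > h.py <<'E'
import numpy as np, cv2
from cell import *
def cloud(n):
    im,d=get_image(n); p=camera_params(n); K=np.array(p["camera_matrix"]);T=np.array(p["extrinsics"])
    v,u=np.mgrid[:420,:560]; P=np.stack([(u-K[0,2])/K[0,0]*d,(v-K[1,2])/K[1,1]*d,d],-1)
    W=P@T[:3,:3].T+T[:3,3]; W[d==0]=np.nan
    return im,W
E
python3 - <<'E'
from h import *
s=read_state(); print(s["clock"],s["eef_pos"],s["tool_rot"],s["width"])
im,W=cloud("top"); cv2.imwrite("pics/top0.png",im[...,::-1])
p=camera_params("top"); print(p)
np.save("W0.npy",W)
z=W[...,2]
m=((z>12)&(z<120)&(W[...,0]>300)).astype(np.uint8)
n,l,st,c=cv2.connectedComponentsWithStats(m)
for i in range(1,n):
    if st[i,4]<60: continue
    q=W[l==i]; h=np.percentile(q[:,2],85)
    for lvl in (h,):
        t=q[abs(q[:,2]-lvl)<5]
        r=cv2.minAreaRect(t[:,:2].astype(np.float32))
        print(i,c[i].round(),st[i,4],"z",round(h,1),np.percentile(q[:,2],[5,50,98]).round(),"c",np.round(r[0],1),"sz",np.round(r[1],1),round(r[2],1))
E
```

```text
0.0 [ 293.43212759 -579.30207868  230.40507227] [-3.13972258e+00  4.67249088e-05  4.68850434e-01] 85.34482183881212
{'camera_matrix': array([[526.01113545,   0.        , 277.15619532],
       [  0.        , 526.01113545, 214.53742396],
       [  0.        ,   0.        ,   1.        ]]), 'extrinsics': array([[ 5.27200155e-03, -9.87890818e-01,  1.55061079e-01,
         3.02143867e+02],
       [-9.99682730e-01, -9.02594095e-03, -2.35153482e-02,
         1.14437465e+01],
       [ 2.46301687e-02, -1.54887910e-01, -9.87624974e-01,
         1.48502820e+03],
       [ 0.00000000e+00,  0.00000000e+00,  0.00000000e+00,
         1.00000000e+00]])}
2 [386.  92.] 680 z 97.8 [ 19.  73. 109.] c [ 877.9 -329.6] sz [73.5 73.7] 24.1
4 [286. 100.] 2524 z 39.0 [22. 35. 42.] c [867.5 -49.4] sz [ 56.3 357.5] 1.6
5 [463. 131.] 7131 z 19.8 [13. 16. 23.] c [ 788. -568.] sz [225.2 321.4] 1.8
6 [ 95. 128.] 4901 z 43.5 [20. 40. 47.] c [781.9 492.5] sz [212.8 151.4] 83.0
10 [176. 173.] 690 z 32.5 [22. 29. 62.] c [647.8 261.6] sz [59.5 87.2] 0.6
11 [273. 174.] 518 z 33.1 [21. 30. 36.] c [648.  -11.1] sz [46.2 85.4] 5.8
13 [360. 178.] 796 z 32.6 [20. 29. 36.] c [ 639.8 -258.6] sz [ 60.  103.7] 6.4
26 [443. 228.] 694 z 33.7 [15. 29. 37.] c [ 497.8 -495.3] sz [84.6 46.1] 4.6
28 [102. 231.] 703 z 89.2 [16. 63. 95.] c [475.9 445.5] sz [78.5 77.6] 46.4
36 [274. 244.] 1781 z 23.4 [14. 19. 35.] c [448.8 -15.6] sz [176.3  79.3] 80.4
37 [167. 240.] 1316 z 44.0 [33. 41. 47.] c [456.6 281.6] sz [139.9  67.5] 87.7
40 [363. 244.] 1022 z 30.7 [21. 27. 34.] c [ 449.4 -263.7] sz [120.8  63.9] 73.4
47 [ 47. 282.] 2667 z 41.5 [20. 27. 64.] c [342.1 598.2] sz [ 80.5 240. ] 0.3
```

View pics/top0.png

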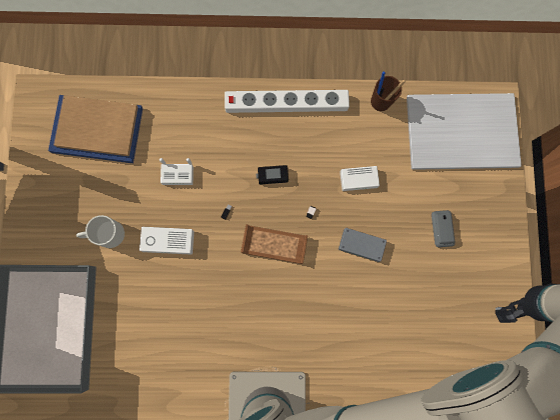

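The top view shows the router at pixel (176,173), adapter (273,174), modem (360,178), battery (167,240), stand (274,244) and switch (363,244). The fitted rectangle sizes match the given dimensions. The first move takes the arm above the battery.

>>> {"method": "arm_command", "body": {
  "deltas": [
    {"dx":0.03,"dy":0.045,"yaw":5,"jaw":1},
    {"dx":0.06,"dy":0.085,"yaw":10},
    {"dx":0.09,"dy":0.125,"yaw":15},
    {"dx":0.12,"dy":0.165,"yaw":20},
    {"dx":0.15,"dy":0.205,"yaw":25},
    {"dx":0.18,"dy":0.245,"yaw":30},
    {"dx":0.2,"dy":0.29,"yaw":34},
    {"dx":0.21,"dy":0.335,"yaw":38},
    {"dx":0.22,"dy":0.38,"yaw":42},
    {"dx":0.22,"dy":0.43,"yaw":46},
    {"dx":0.22,"dy":0.48,"yaw":50},
    {"dx":0.22,"dy":0.53,"yaw":54},
    {"dx":0.22,"dy":0.58,"yaw":58},
    {"dx":0.22,"dy":0.63,"yaw":60.8},
    {"dx":0.21,"dy":0.68,"yaw":60.8},
    {"dx":0.2,"dy":0.73,"yaw":60.8},
    {"dx":0.19,"dy":0.78,"yaw":60.8},
    {"dx":0.175,"dy":0.825,"yaw":60.8},
    {"dx":0.163,"dy":0.861,"yaw":60.8},
    {"dx":0.163,"dy":0.861,"yaw":60.8}
  ]
}}

```text
invalid input at $.deltas[0]: expected keys dx, dy, dz, yaw, jaw
```

>>> {"method": "arm_command", "body": {
  "deltas": [
    {"dx":0.22,"dy":0.3,"dz":0,"yaw":34,"jaw":1},
    {"dx":0.22,"dy":0.3,"dz":0,"yaw":34,"jaw":1},
    {"dx":0.22,"dy":0.3,"dz":0,"yaw":34,"jaw":1},
    {"dx":0.22,"dy":0.3,"dz":0,"yaw":34,"jaw":1},
    {"dx":0.22,"dy":0.3,"dz":0,"yaw":34,"jaw":1},
    {"dx":0.22,"dy":0.3,"dz":0,"yaw":34,"jaw":1},
    {"dx":0.22,"dy":0.3,"dz":0,"yaw":34,"jaw":1},
    {"dx":0.163,"dy":0.861,"dz":0,"yaw":60.8,"jaw":1},
    {"dx":0.163,"dy":0.861,"dz":0,"yaw":60.8,"jaw":1},
    {"dx":0.163,"dy":0.861,"dz":0,"yaw":60.8,"jaw":1},
    {"dx":0.163,"dy":0.861,"dz":0,"yaw":60.8,"jaw":1},
    {"dx":0.163,"dy":0.861,"dz":0,"yaw":60.8,"jaw":1},
    {"dx":0.163,"dy":0.861,"dz":0,"yaw":60.8,"jaw":1},
    {"dx":0.163,"dy":0.861,"dz":0,"yaw":60.8,"jaw":1},
    {"dx":0.163,"dy":0.861,"dz":0,"yaw":60.8,"jaw":1},
    {"dx":0.163,"dy":0.861,"dz":0,"yaw":60.8,"jaw":1},
    {"dx":0.163,"dy":0.861,"dz":0,"yaw":60.8,"jaw":1},
    {"dx":0.163,"dy":0.861,"dz":0,"yaw":60.8,"jaw":1},
    {"dx":0.163,"dy":0.861,"dz":-0.05,"yaw":60.8,"jaw":1},
    {"dx":0.163,"dy":0.861,"dz":-0.1,"yaw":60.8,"jaw":1}
  ]
}}

```text
clock: 2.05
eef_pos: [457.0, 287.0, 139.2]
tool_rot: [3.137, -0.007, 1.536]
force: [0.2, -0.6, -0.2]
width: 85.7
gripper_force: 0.0
```

```bash
python3 - <<'E'
from h import *
W=np.load("W0.npy")
S={"stand":(449,-16,18,80,176),"battery":(457,282,40,68,140),"switch":(449,-264,28,64,122),"modem":(640,-259,30,60,104),"router":(646,262,28,56,88)}
for k,(x,y,h,a,b) in S.items():
    q=W[(abs(W[...,0]-x)<70)&(abs(W[...,1]-y)<110)]; zt=q[abs(q[:,2]-h)<8]
    med=np.median(zt[:,2]); t=zt[abs(zt[:,2]-med)<4][:,:2].astype(np.float32)
    r=cv2.minAreaRect(t); m=t.mean(0); w=np.linalg.eigh(np.cov((t-m).T))[1][:,1]
    print(k,"ztop",med.round(1),"rect",np.round(r[0],1),np.round(r[1],1),round(r[2],1),"mean",m.round(1),"pca y-axis deg",round(np.degrees(np.arctan2(w[1],w[0]))%180,1),len(t))
E
```

```text
stand ztop 18.3 rect [449.4 -15.6] [160.3  80.1] 80.2 mean [449.2 -15.1] pca y-axis deg 80.1 1317
battery ztop 40.9 rect [456.7 281.7] [140.   67.8] 87.7 mean [456.7 282.1] pca y-axis deg 88.2 1005
switch ztop 27.6 rect [ 449.6 -263.3] [121.6  64.4] 73.5 mean [ 449.3 -263.5] pca y-axis deg 72.5 794
modem ztop 29.4 rect [ 640.4 -259. ] [ 60.8 104.5] 5.8 mean [ 640.4 -259.4] pca y-axis deg 95.9 587
router ztop 28.6 rect [646.4 261.7] [57.5 88.5] 2.6 mean [646.3 261.8] pca y-axis deg 91.7 469
```

>>> {"method": "arm_command", "body": {
  "deltas": [
    {"dx":0,"dy":0.001,"dz":-0.03,"yaw":0.3,"jaw":1},
    {"dx":0,"dy":0.001,"dz":-0.06,"yaw":0.3,"jaw":1},
    {"dx":0,"dy":0.001,"dz":-0.06,"yaw":0.3,"jaw":1},
    {"dx":0,"dy":0.001,"dz":-0.06,"yaw":0.3,"jaw":1}
  ]
}}

```text
clock: 2.45
eef_pos: [456.5, 281.4, 78.7]
tool_rot: [-3.141, 0.001, 1.535]
force: [0.7, 0.7, 0.6]
width: 85.3
gripper_force: 0.0
```

>>> {"method": "arm_command", "body": {
  "deltas": [
    {"dx":0,"dy":0,"dz":-0.025,"yaw":0,"jaw":1},
    {"dx":0,"dy":0,"dz":-0.05,"yaw":0,"jaw":1},
    {"dx":0,"dy":0,"dz":-0.062,"yaw":0,"jaw":1},
    {"dx":0,"dy":0,"dz":-0.062,"yaw":0,"jaw":1},
    {"dx":0,"dy":0,"dz":-0.062,"yaw":0,"jaw":1}
  ]
}}

```text
clock: 2.95
eef_pos: [457.5, 282.0, 18.0]
tool_rot: [3.14, -0.001, 1.535]
force: [0.1, 0.5, 0.2]
width: 85.2
gripper_force: 0.0
```

>>> {"method": "arm_command", "body": {
  "deltas": [
    {"dx":0,"dy":0,"dz":0,"yaw":0,"jaw":0.3},
    {"dx":0,"dy":0,"dz":0,"yaw":0,"jaw":0.3},
    {"dx":0,"dy":0,"dz":0,"yaw":0,"jaw":0.3},
    {"dx":0,"dy":0,"dz":0,"yaw":0,"jaw":0.3},
    {"dx":0,"dy":0,"dz":0,"yaw":0,"jaw":0.3},
    {"dx":0,"dy":0,"dz":0,"yaw":0,"jaw":0.3},
    {"dx":0,"dy":0,"dz":0,"yaw":0,"jaw":0.3},
    {"dx":0,"dy":0,"dz":0,"yaw":0,"jaw":0.3}
  ]
}}

```text
clock: 3.75
eef_pos: [457.5, 282.1, 18.4]
tool_rot: [3.14, -0.001, 1.535]
force: [-0.3, -0.6, 7.5]
width: 66.8
gripper_force: 66.6
```

>>> {"method": "arm_command", "body": {
  "deltas": [
    {"dx":0,"dy":0,"dz":0,"yaw":0,"jaw":1},
    {"dx":0,"dy":0,"dz":0,"yaw":0,"jaw":1},
    {"dx":0,"dy":0,"dz":0,"yaw":0,"jaw":1},
    {"dx":0,"dy":0,"dz":0,"yaw":0,"jaw":1},
    {"dx":0,"dy":0,"dz":-0.012,"yaw":0,"jaw":1},
    {"dx":0,"dy":0,"dz":-0.012,"yaw":0,"jaw":1},
    {"dx":0,"dy":0,"dz":-0.012,"yaw":0,"jaw":1}
  ]
}}

```text
clock: 4.45
eef_pos: [456.2, 281.3, 4.0]
tool_rot: [-3.14, 0.001, 1.535]
force: [0.3, -0.1, 0.4]
width: 85.3
gripper_force: 0.0
```

>>> {"method": "arm_command", "body": {
  "deltas": [
    {"dx":0,"dy":0,"dz":0,"yaw":0,"jaw":0.3},
    {"dx":0,"dy":0,"dz":0,"yaw":0,"jaw":0.3},
    {"dx":0,"dy":0,"dz":0,"yaw":0,"jaw":0.3},
    {"dx":0,"dy":0,"dz":0,"yaw":0,"jaw":0.3},
    {"dx":0,"dy":0,"dz":0,"yaw":0,"jaw":0.3},
    {"dx":0,"dy":0,"dz":0,"yaw":0,"jaw":0.3},
    {"dx":0,"dy":0,"dz":0,"yaw":0,"jaw":0.3}
  ]
}}

```text
clock: 5.15
eef_pos: [456.9, 281.6, 5.0]
tool_rot: [3.141, -0.0, 1.535]
force: [-0.5, -0.1, 5.0]
width: 67.1
gripper_force: 69.2
```

>>> {"method": "arm_command", "body": {
  "deltas": [
    {"dx":0,"dy":0,"dz":0.03,"yaw":0,"jaw":0.3},
    {"dx":0,"dy":0,"dz":0.06,"yaw":0,"jaw":0.3},
    {"dx":0,"dy":0,"dz":0.06,"yaw":0,"jaw":0.3},
    {"dx":0,"dy":0,"dz":0.06,"yaw":0,"jaw":0.3},
    {"dx":0,"dy":0,"dz":0.06,"yaw":0,"jaw":0.3}
  ]
}}

```text
clock: 5.65
eef_pos: [455.7, 280.6, 63.3]
tool_rot: [-3.139, 0.002, 1.535]
force: [-0.2, 0.9, -5.0]
width: 67.4
gripper_force: 71.9
```

>>> {"method": "arm_command", "body": {
  "deltas": [
    {"dx":-0.0075,"dy":-0.04,"dz":0,"yaw":-7.8,"jaw":0.3},
    {"dx":-0.0075,"dy":-0.08,"dz":0,"yaw":-7.8,"jaw":0.3},
    {"dx":-0.0075,"dy":-0.12,"dz":0,"yaw":-7.8,"jaw":0.3},
    {"dx":-0.0075,"dy":-0.16,"dz":0,"yaw":-7.8,"jaw":0.3},
    {"dx":-0.0075,"dy":-0.2,"dz":0,"yaw":-7.8,"jaw":0.3},
    {"dx":-0.0075,"dy":-0.24,"dz":0,"yaw":-7.8,"jaw":0.3},
    {"dx":-0.0075,"dy":-0.27,"dz":0,"yaw":-7.8,"jaw":0.3},
    {"dx":-0.0075,"dy":-0.297,"dz":0,"yaw":-7.8,"jaw":0.3},
    {"dx":-0.0075,"dy":-0.297,"dz":0,"yaw":-7.8,"jaw":0.3},
    {"dx":-0.0075,"dy":-0.297,"dz":0,"yaw":-7.8,"jaw":0.3},
    {"dx":-0.0075,"dy":-0.297,"dz":0,"yaw":-7.8,"jaw":0.3}
  ]
}}

```text
clock: 6.75
eef_pos: [449.0, -14.4, 64.1]
tool_rot: [-3.14, -0.001, 1.4]
force: [0.3, -0.3, -4.7]
width: 67.3
gripper_force: 71.7
```

```bash
python3 - <<'E'
from h import *
s=read_state();print(s["eef_pos"],s["tool_rot"])
im,_=get_image("scene"); cv2.imwrite("pics/s1.png",im[...,::-1])
E
```

```text
[448.95374266 -14.38659262  64.10585051] [-3.14043090e+00 -7.24443814e-04  1.40033193e+00]
```

View pics/s1.png

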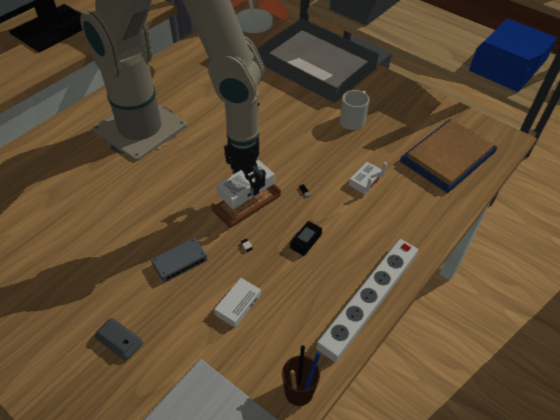

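The scene view shows the battery held level at (247,185), above the stand at (245,203). I'll lower it now.

>>> {"method": "arm_command", "body": {
  "deltas": [
    {"dx":0,"dy":-0.001,"dz":-0.015,"yaw":0,"jaw":0.3},
    {"dx":0,"dy":-0.001,"dz":-0.03,"yaw":0,"jaw":0.3},
    {"dx":0,"dy":-0.001,"dz":-0.036,"yaw":0,"jaw":0.3},
    {"dx":0,"dy":-0.001,"dz":-0.039,"yaw":0,"jaw":0.3},
    {"dx":0,"dy":-0.001,"dz":-0.039,"yaw":0,"jaw":0.3},
    {"dx":0,"dy":-0.001,"dz":-0.039,"yaw":0,"jaw":0.3}
  ]
}}

```text
clock: 7.4
eef_pos: [449.4, -15.6, 25.7]
tool_rot: [-3.142, -0.0, 1.401]
force: [0.2, 0.5, -4.5]
width: 67.0
gripper_force: 71.4
```

>>> {"method": "arm_command", "body": {
  "deltas": [
    {"dx":0,"dy":0,"dz":-0.001,"yaw":0,"jaw":0.3},
    {"dx":0,"dy":0,"dz":-0.002,"yaw":0,"jaw":0.3},
    {"dx":0,"dy":0,"dz":-0.003,"yaw":0,"jaw":0.3},
    {"dx":0,"dy":0,"dz":-0.003,"yaw":0,"jaw":0.3}
  ]
}}

```text
clock: 7.8
eef_pos: [449.4, -16.4, 23.1]
tool_rot: [3.141, -0.0, 1.399]
force: [-0.4, 1.5, 0.1]
width: 67.5
gripper_force: 72.0
```

>>> {"method": "arm_command", "body": {
  "deltas": [
    {"dx":0,"dy":0,"dz":-0.001,"yaw":0,"jaw":1},
    {"dx":0,"dy":0,"dz":-0.001,"yaw":0,"jaw":1},
    {"dx":0,"dy":0,"dz":-0.001,"yaw":0,"jaw":1},
    {"dx":0,"dy":0,"dz":-0.001,"yaw":0,"jaw":1},
    {"dx":0,"dy":0,"dz":-0.001,"yaw":0,"jaw":1},
    {"dx":0,"dy":0,"dz":0.03,"yaw":0,"jaw":1},
    {"dx":0,"dy":0,"dz":0.07,"yaw":0,"jaw":1},
    {"dx":0,"dy":0,"dz":0.1,"yaw":0,"jaw":1},
    {"dx":0,"dy":-0.05,"dz":0.1,"yaw":-7,"jaw":1},
    {"dx":0,"dy":-0.1,"dz":0.1,"yaw":-7,"jaw":1},
    {"dx":0,"dy":-0.15,"dz":0.1,"yaw":-7,"jaw":1},
    {"dx":0,"dy":-0.2,"dz":0.08,"yaw":-7,"jaw":1},
    {"dx":0,"dy":-0.23,"dz":0.06,"yaw":-7,"jaw":1},
    {"dx":0,"dy":-0.2475,"dz":0.04,"yaw":-7,"jaw":1},
    {"dx":0,"dy":-0.2475,"dz":0.04,"yaw":-7,"jaw":1},
    {"dx":0,"dy":-0.2475,"dz":0.04,"yaw":-7,"jaw":1}
  ]
}}

```text
clock: 9.4
eef_pos: [449.1, -263.0, 62.7]
tool_rot: [-3.141, -0.001, 1.277]
force: [0.1, -0.5, -0.6]
width: 85.7
gripper_force: 0.0
```

```bash
cat > m.py <<'E'
import sys
from h import *
im,W=cloud("top")
def fit(k,x,y,h):
    q=W[(abs(W[...,0]-x)<75)&(abs(W[...,1]-y)<110)]; zt=q[abs(q[:,2]-h)<8]
    med=np.median(zt[:,2]); t=zt[abs(zt[:,2]-med)<4][:,:2].astype(np.float32)
    r=cv2.minAreaRect(t); m=t.mean(0); w=np.linalg.eigh(np.cov((t-m).T))[1][:,1]
    print(k,"ztop",med.round(1),"rect",np.round(r[0],1),np.round(r[1],1),round(r[2],1),"mean",m.round(1),"y-axis",round(np.degrees(np.arctan2(w[1],w[0]))%180,1),len(t))
fit("tower",449,-16,float(sys.argv[1]))
s=read_state(); print(s["clock"],s["eef_pos"],s["tool_rot"])
E
python3 m.py 58
```

```text
tower ztop 58.3 rect [448.7 -15.5] [139.7  68.2] 80.0 mean [448.9 -14.6] y-axis 80.6 1026
9.45 [ 449.75237888 -262.33166301   63.30479255] [ 3.14128101e+00 -1.17899602e-03  1.27856300e+00]
```

>>> {"method": "arm_command", "body": {
  "deltas": [
    {"dx":0,"dy":-0.001,"dz":-0.025,"yaw":0,"jaw":1},
    {"dx":0,"dy":-0.001,"dz":-0.05,"yaw":0,"jaw":1},
    {"dx":0,"dy":-0.001,"dz":-0.058,"yaw":0,"jaw":1},
    {"dx":0,"dy":-0.001,"dz":-0.058,"yaw":0,"jaw":1},
    {"dx":0,"dy":-0.001,"dz":-0.058,"yaw":0,"jaw":1},
    {"dx":0,"dy":-0.001,"dz":-0.058,"yaw":0,"jaw":0.3},
    {"dx":0,"dy":-0.001,"dz":-0.058,"yaw":0,"jaw":0.3},
    {"dx":0,"dy":-0.001,"dz":-0.058,"yaw":0,"jaw":0.3},
    {"dx":0,"dy":-0.001,"dz":-0.058,"yaw":0,"jaw":0.3},
    {"dx":0,"dy":-0.001,"dz":-0.058,"yaw":0,"jaw":0.3},
    {"dx":0,"dy":-0.001,"dz":-0.058,"yaw":0,"jaw":0.3},
    {"dx":0,"dy":-0.001,"dz":-0.058,"yaw":0,"jaw":0.3}
  ]
}}

```text
clock: 10.65
eef_pos: [450.1, -265.2, 6.2]
tool_rot: [3.139, 0.0, 1.277]
force: [-0.8, 0.6, 6.9]
width: 62.4
gripper_force: 65.6
```

>>> {"method": "arm_command", "body": {
  "deltas": [
    {"dx":0,"dy":0,"dz":0.03,"yaw":0,"jaw":0.3},
    {"dx":0,"dy":0,"dz":0.07,"yaw":0,"jaw":0.3},
    {"dx":0,"dy":0,"dz":0.1,"yaw":0,"jaw":0.3},
    {"dx":0,"dy":0.04,"dz":0.1,"yaw":7,"jaw":0.3},
    {"dx":0,"dy":0.08,"dz":0.1,"yaw":7,"jaw":0.3},
    {"dx":0,"dy":0.12,"dz":0.1,"yaw":7,"jaw":0.3},
    {"dx":0,"dy":0.16,"dz":0.1,"yaw":7,"jaw":0.3},
    {"dx":0,"dy":0.2,"dz":0.1,"yaw":7,"jaw":0.3},
    {"dx":0,"dy":0.23,"dz":0.1,"yaw":7,"jaw":0.3},
    {"dx":-0.0003,"dy":0.248,"dz":0.1,"yaw":7,"jaw":0.3},
    {"dx":-0.0003,"dy":0.248,"dz":0.1,"yaw":7,"jaw":0.3},
    {"dx":-0.0003,"dy":0.248,"dz":0.08,"yaw":7,"jaw":0.3},
    {"dx":-0.0003,"dy":0.248,"dz":0.066,"yaw":7,"jaw":0.3},
    {"dx":-0.0003,"dy":0.248,"dz":0.062,"yaw":7,"jaw":0.3},
    {"dx":-0.0003,"dy":0.248,"dz":0.062,"yaw":7,"jaw":0.3},
    {"dx":-0.0003,"dy":0.248,"dz":0.062,"yaw":7,"jaw":0.3}
  ]
}}

```text
clock: 12.25
eef_pos: [449.2, -17.4, 67.2]
tool_rot: [3.141, -0.0, 1.398]
force: [-0.2, 0.7, -3.4]
width: 62.4
gripper_force: 70.0
```

>>> {"method": "arm_command", "body": {
  "deltas": [
    {"dx":0,"dy":0,"dz":-0.001,"yaw":0,"jaw":0.3},
    {"dx":0,"dy":0,"dz":-0.002,"yaw":0,"jaw":0.3},
    {"dx":0,"dy":0,"dz":-0.003,"yaw":0,"jaw":0.3},
    {"dx":0,"dy":0,"dz":-0.003,"yaw":0,"jaw":0.3}
  ]
}}

```text
clock: 12.65
eef_pos: [449.2, -17.1, 64.3]
tool_rot: [3.141, 0.0, 1.399]
force: [-1.1, -0.8, 3.4]
width: 62.8
gripper_force: 70.8
```

>>> {"method": "arm_command", "body": {
  "deltas": [
    {"dx":0,"dy":0,"dz":0,"yaw":0,"jaw":1},
    {"dx":0,"dy":0,"dz":0,"yaw":0,"jaw":1},
    {"dx":0,"dy":0,"dz":0,"yaw":0,"jaw":1},
    {"dx":0,"dy":0,"dz":0,"yaw":0,"jaw":1},
    {"dx":0,"dy":0,"dz":0,"yaw":0,"jaw":1},
    {"dx":0,"dy":0,"dz":0.03,"yaw":0,"jaw":1},
    {"dx":0,"dy":0,"dz":0.07,"yaw":0,"jaw":1},
    {"dx":0,"dy":0,"dz":0.1,"yaw":0,"jaw":1},
    {"dx":0.03,"dy":-0.04,"dz":0.1,"yaw":5,"jaw":1},
    {"dx":0.06,"dy":-0.08,"dz":0.1,"yaw":10,"jaw":1},
    {"dx":0.09,"dy":-0.12,"dz":0.1,"yaw":15.8,"jaw":1},
    {"dx":0.12,"dy":-0.16,"dz":0.08,"yaw":15.8,"jaw":1},
    {"dx":0.15,"dy":-0.2,"dz":0.06,"yaw":15.8,"jaw":1},
    {"dx":0.18,"dy":-0.23,"dz":0.04,"yaw":15.8,"jaw":1},
    {"dx":0.191,"dy":-0.2427,"dz":0.01,"yaw":15.8,"jaw":1},
    {"dx":0.191,"dy":-0.2427,"dz":0.0,"yaw":15.8,"jaw":1},
    {"dx":0.191,"dy":-0.2427,"dz":0.0,"yaw":15.8,"jaw":1},
    {"dx":0.191,"dy":-0.2427,"dz":0.0,"yaw":15.8,"jaw":1}
  ]
}}

```text
clock: 14.45
eef_pos: [639.9, -257.9, 64.5]
tool_rot: [3.141, -0.001, 1.677]
force: [0.7, 0.1, 0.8]
width: 85.5
gripper_force: 0.0
```

```bash
python3 m.py 86
```

```text
tower ztop 86.3 rect [448.5 -15.7] [121.5  63.8] 80.4 mean [448.8 -15.6] y-axis 80.8 900
14.5 [ 640.39739369 -258.11000139   65.27711475] [ 3.14015519e+00 -2.89534451e-04  1.67671093e+00]
```

>>> {"method": "arm_command", "body": {
  "deltas": [
    {"dx":0,"dy":-0.001,"dz":-0.025,"yaw":0,"jaw":1},
    {"dx":0,"dy":-0.001,"dz":-0.05,"yaw":0,"jaw":1},
    {"dx":0,"dy":-0.001,"dz":-0.059,"yaw":0,"jaw":1},
    {"dx":0,"dy":-0.001,"dz":-0.059,"yaw":0,"jaw":1},
    {"dx":0,"dy":-0.001,"dz":-0.059,"yaw":0,"jaw":1},
    {"dx":0,"dy":-0.001,"dz":-0.059,"yaw":0,"jaw":0.3},
    {"dx":0,"dy":-0.001,"dz":-0.059,"yaw":0,"jaw":0.3},
    {"dx":0,"dy":-0.001,"dz":-0.059,"yaw":0,"jaw":0.3},
    {"dx":0,"dy":-0.001,"dz":-0.059,"yaw":0,"jaw":0.3},
    {"dx":0,"dy":-0.001,"dz":-0.059,"yaw":0,"jaw":0.3},
    {"dx":0,"dy":-0.001,"dz":-0.059,"yaw":0,"jaw":0.3},
    {"dx":0,"dy":-0.001,"dz":-0.059,"yaw":0,"jaw":0.3}
  ]
}}

```text
clock: 15.7
eef_pos: [641.3, -260.9, 6.6]
tool_rot: [3.139, 0.001, 1.675]
force: [-0.9, 0.1, 5.5]
width: 58.8
gripper_force: 67.2
```

>>> {"method": "arm_command", "body": {
  "deltas": [
    {"dx":0,"dy":0,"dz":0.03,"yaw":0,"jaw":0.3},
    {"dx":0,"dy":0,"dz":0.07,"yaw":0,"jaw":0.3},
    {"dx":0,"dy":0,"dz":0.11,"yaw":0,"jaw":0.3},
    {"dx":-0.025,"dy":0.032,"dz":0.13,"yaw":-5,"jaw":0.3},
    {"dx":-0.05,"dy":0.064,"dz":0.13,"yaw":-10,"jaw":0.3},
    {"dx":-0.075,"dy":0.096,"dz":0.13,"yaw":-15.4,"jaw":0.3},
    {"dx":-0.1,"dy":0.128,"dz":0.13,"yaw":-15.4,"jaw":0.3},
    {"dx":-0.125,"dy":0.16,"dz":0.13,"yaw":-15.4,"jaw":0.3},
    {"dx":-0.15,"dy":0.192,"dz":0.13,"yaw":-15.4,"jaw":0.3},
    {"dx":-0.175,"dy":0.224,"dz":0.13,"yaw":-15.4,"jaw":0.3},
    {"dx":-0.1917,"dy":0.2436,"dz":0.13,"yaw":-15.4,"jaw":0.3},
    {"dx":-0.1917,"dy":0.2436,"dz":0.13,"yaw":-15.4,"jaw":0.3},
    {"dx":-0.1917,"dy":0.2436,"dz":0.13,"yaw":-15.4,"jaw":0.3},
    {"dx":-0.1917,"dy":0.2436,"dz":0.11,"yaw":-15.4,"jaw":0.3},
    {"dx":-0.1917,"dy":0.2436,"dz":0.096,"yaw":-15.4,"jaw":0.3},
    {"dx":-0.1917,"dy":0.2436,"dz":0.091,"yaw":-15.4,"jaw":0.3},
    {"dx":-0.1917,"dy":0.2436,"dz":0.09,"yaw":-15.4,"jaw":0.3},
    {"dx":-0.1917,"dy":0.2436,"dz":0.09,"yaw":-15.4,"jaw":0.3}
  ]
}}

```text
clock: 17.5
eef_pos: [448.9, -17.4, 94.9]
tool_rot: [3.141, -0.0, 1.405]
force: [-0.2, -0.6, -2.9]
width: 58.6
gripper_force: 66.1
```

>>> {"method": "arm_command", "body": {
  "deltas": [
    {"dx":0,"dy":0,"dz":-0.001,"yaw":0,"jaw":0.3},
    {"dx":0,"dy":0,"dz":-0.002,"yaw":0,"jaw":0.3},
    {"dx":0,"dy":0,"dz":-0.003,"yaw":0,"jaw":0.3},
    {"dx":0,"dy":0,"dz":-0.003,"yaw":0,"jaw":0.3}
  ]
}}

```text
clock: 17.9
eef_pos: [448.6, -17.1, 92.5]
tool_rot: [3.14, 0.0, 1.406]
force: [-1.3, -0.4, 4.7]
width: 58.9
gripper_force: 67.0
```

>>> {"method": "arm_command", "body": {
  "deltas": [
    {"dx":0,"dy":0,"dz":0,"yaw":0,"jaw":1},
    {"dx":0,"dy":0,"dz":0,"yaw":0,"jaw":1},
    {"dx":0,"dy":0,"dz":0,"yaw":0,"jaw":1},
    {"dx":0,"dy":0,"dz":0,"yaw":0,"jaw":1},
    {"dx":0,"dy":0,"dz":0,"yaw":0,"jaw":1},
    {"dx":0,"dy":0,"dz":0.03,"yaw":0,"jaw":1},
    {"dx":0,"dy":0,"dz":0.07,"yaw":0,"jaw":1},
    {"dx":0,"dy":0,"dz":0.1,"yaw":0,"jaw":1},
    {"dx":0.03,"dy":0.04,"dz":0.1,"yaw":5,"jaw":1},
    {"dx":0.06,"dy":0.08,"dz":0.1,"yaw":10,"jaw":1},
    {"dx":0.09,"dy":0.12,"dz":0.1,"yaw":11.5,"jaw":1},
    {"dx":0.12,"dy":0.16,"dz":0.08,"yaw":11.5,"jaw":1},
    {"dx":0.15,"dy":0.2,"dz":0.06,"yaw":11.5,"jaw":1},
    {"dx":0.175,"dy":0.24,"dz":0.04,"yaw":11.5,"jaw":1},
    {"dx":0.197,"dy":0.2783,"dz":0.01,"yaw":11.5,"jaw":1},
    {"dx":0.197,"dy":0.2783,"dz":0.0,"yaw":11.5,"jaw":1},
    {"dx":0.197,"dy":0.2783,"dz":0.0,"yaw":11.5,"jaw":1},
    {"dx":0.197,"dy":0.2783,"dz":0.0,"yaw":11.5,"jaw":1}
  ]
}}

```text
clock: 19.7
eef_pos: [644.7, 259.7, 91.3]
tool_rot: [-3.14, 0.002, 1.606]
force: [0.0, -0.3, 0.5]
width: 85.2
gripper_force: 0.0
```

```bash
python3 m.py 116; python3 -c "
from h import *
im,_=get_image('top');cv2.imwrite('pics/t2.png',im[...,::-1])"
```

```text
tower ztop 116.2 rect [442.8 -44.5] [46.  59.7] 78.5 mean [441.1 -49.1] y-axis 164.7 263
19.75 [645.36495803 259.29461348  92.36611421] [3.14142962e+00 1.42580668e-03 1.60529269e+00]
```

View pics/t2.png

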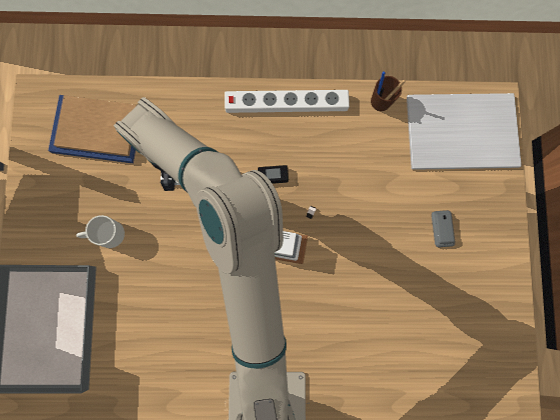

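The top view shows the arm hiding most of the tower. Its visible end at (288,244) is level at z=116 and square with the stand, and the gripper is over the router at (170,180).

>>> {"method": "arm_command", "body": {
  "deltas": [
    {"dx":0.001,"dy":0.002,"dz":-0.03,"yaw":0,"jaw":1},
    {"dx":0.001,"dy":0.002,"dz":-0.06,"yaw":0,"jaw":1},
    {"dx":0.001,"dy":0.002,"dz":-0.08,"yaw":0,"jaw":1},
    {"dx":0.001,"dy":0.002,"dz":-0.086,"yaw":0,"jaw":1},
    {"dx":0.001,"dy":0.002,"dz":-0.086,"yaw":0,"jaw":1},
    {"dx":0.001,"dy":0.002,"dz":-0.086,"yaw":0,"jaw":1},
    {"dx":0.001,"dy":0.002,"dz":-0.086,"yaw":0,"jaw":0.3},
    {"dx":0.001,"dy":0.002,"dz":-0.086,"yaw":0,"jaw":0.3},
    {"dx":0.001,"dy":0.002,"dz":-0.086,"yaw":0,"jaw":0.3},
    {"dx":0.001,"dy":0.002,"dz":-0.086,"yaw":0,"jaw":0.3},
    {"dx":0.001,"dy":0.002,"dz":-0.086,"yaw":0,"jaw":0.3},
    {"dx":0.001,"dy":0.002,"dz":-0.086,"yaw":0,"jaw":0.3},
    {"dx":0.001,"dy":0.002,"dz":-0.086,"yaw":0,"jaw":0.3}
  ]
}}

```text
clock: 21.1
eef_pos: [647.3, 263.8, 7.3]
tool_rot: [3.139, -0.001, 1.606]
force: [-0.4, 0.2, 6.4]
width: 54.8
gripper_force: 65.5
```

>>> {"method": "arm_command", "body": {
  "deltas": [
    {"dx":0,"dy":0,"dz":0.03,"yaw":0,"jaw":0.3},
    {"dx":0,"dy":0,"dz":0.07,"yaw":0,"jaw":0.3},
    {"dx":0,"dy":0,"dz":0.11,"yaw":0,"jaw":0.3},
    {"dx":-0.025,"dy":-0.035,"dz":0.14,"yaw":-5,"jaw":0.3},
    {"dx":-0.05,"dy":-0.07,"dz":0.155,"yaw":-10,"jaw":0.3},
    {"dx":-0.075,"dy":-0.105,"dz":0.155,"yaw":-11.5,"jaw":0.3},
    {"dx":-0.1,"dy":-0.14,"dz":0.155,"yaw":-11.5,"jaw":0.3},
    {"dx":-0.125,"dy":-0.175,"dz":0.155,"yaw":-11.5,"jaw":0.3},
    {"dx":-0.15,"dy":-0.21,"dz":0.155,"yaw":-11.5,"jaw":0.3},
    {"dx":-0.175,"dy":-0.245,"dz":0.155,"yaw":-11.5,"jaw":0.3},
    {"dx":-0.198,"dy":-0.2774,"dz":0.155,"yaw":-11.5,"jaw":0.3},
    {"dx":-0.198,"dy":-0.2774,"dz":0.155,"yaw":-11.5,"jaw":0.3},
    {"dx":-0.198,"dy":-0.2774,"dz":0.155,"yaw":-11.5,"jaw":0.3},
    {"dx":-0.198,"dy":-0.2774,"dz":0.14,"yaw":-11.5,"jaw":0.3},
    {"dx":-0.198,"dy":-0.2774,"dz":0.128,"yaw":-11.5,"jaw":0.3},
    {"dx":-0.198,"dy":-0.2774,"dz":0.122,"yaw":-11.5,"jaw":0.3},
    {"dx":-0.198,"dy":-0.2774,"dz":0.12,"yaw":-11.5,"jaw":0.3},
    {"dx":-0.198,"dy":-0.2774,"dz":0.12,"yaw":-11.5,"jaw":0.3}
  ]
}}

```text
clock: 22.9
eef_pos: [448.7, -13.4, 125.7]
tool_rot: [3.141, -0.0, 1.407]
force: [0.4, 0.5, -1.8]
width: 55.0
gripper_force: 64.6
```

>>> {"method": "arm_command", "body": {
  "deltas": [
    {"dx":0,"dy":0,"dz":-0.001,"yaw":0,"jaw":0.3},
    {"dx":0,"dy":0,"dz":-0.002,"yaw":0,"jaw":0.3},
    {"dx":0,"dy":0,"dz":-0.003,"yaw":0,"jaw":0.3},
    {"dx":0,"dy":0,"dz":-0.003,"yaw":0,"jaw":0.3}
  ]
}}

```text
clock: 23.3
eef_pos: [448.5, -14.1, 123.3]
tool_rot: [3.141, 0.0, 1.406]
force: [-2.1, 0.1, 3.5]
width: 54.7
gripper_force: 65.2
```

>>> {"method": "arm_command", "body": {
  "deltas": [
    {"dx":0,"dy":0,"dz":0,"yaw":0,"jaw":1},
    {"dx":0,"dy":0,"dz":0,"yaw":0,"jaw":1},
    {"dx":0,"dy":0,"dz":0,"yaw":0,"jaw":1},
    {"dx":0,"dy":0,"dz":0,"yaw":0,"jaw":1},
    {"dx":0,"dy":0,"dz":0,"yaw":0,"jaw":1},
    {"dx":0,"dy":0,"dz":0.03,"yaw":0,"jaw":1},
    {"dx":0,"dy":0,"dz":0.06,"yaw":0,"jaw":1},
    {"dx":0,"dy":0,"dz":0.09,"yaw":0,"jaw":1},
    {"dx":0,"dy":0,"dz":0.11,"yaw":0,"jaw":1},
    {"dx":0,"dy":0,"dz":0.11,"yaw":0,"jaw":1},
    {"dx":0,"dy":0,"dz":0.11,"yaw":0,"jaw":1},
    {"dx":0,"dy":-0.05,"dz":0.11,"yaw":0,"jaw":1},
    {"dx":0,"dy":-0.1,"dz":0.11,"yaw":0,"jaw":1},
    {"dx":0,"dy":-0.15,"dz":0.11,"yaw":0,"jaw":1},
    {"dx":0,"dy":-0.2,"dz":0.11,"yaw":0,"jaw":1},
    {"dx":0,"dy":-0.25,"dz":0.11,"yaw":0,"jaw":1},
    {"dx":0,"dy":-0.28,"dz":0.11,"yaw":0,"jaw":1},
    {"dx":0,"dy":-0.28,"dz":0.11,"yaw":0,"jaw":1}
  ]
}}

```text
clock: 25.1
eef_pos: [446.1, -299.5, 230.4]
tool_rot: [-3.139, 0.001, 1.398]
force: [0.4, 0.5, 0.2]
width: 85.2
gripper_force: 0.0
```

```bash
python3 m.py 144;python3 m.py 116; python3 -c "
from h import *
a,_=get_image('top');b,_=get_image('scene')
z=lambda i,r,c:cv2.resize(i[r:r+110,c:c+140],(400,314))
cv2.imwrite('pics/t3.png',np.hstack([z(a,180,200),z(b,110,180)])[...,::-1])"
```

```text
tower ztop 144.2 rect [449.1 -15.3] [88.1 59. ] 77.7 mean [447.4 -15. ] y-axis 79.8 632
25.15 [ 446.74434625 -296.0296112   230.64156426] [-3.13853531e+00 -1.16519060e-03  1.40142085e+00]
tower ztop 115.6 rect [447.  -15.7] [103.9  58.7] 81.0 mean [440.4 -16.9] y-axis 82.7 135
25.2 [ 447.29422863 -293.90238143  231.07050299] [-3.13887334e+00 -1.90450377e-03  1.40470480e+00]
```

View pics/t3.png

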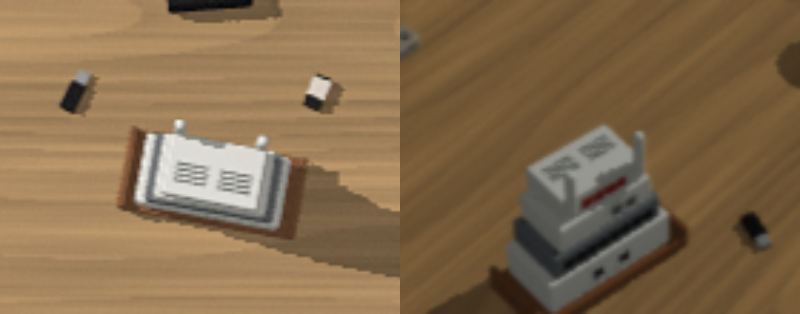

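The crops show the router on top with its antennas up (left crop, about (215,175)). The four boxes are centred and square on the stand, and the USB stick and eraser have not moved.

```bash
python3 -c "
from cell import *
print(finish_job())"
```

```text
the job is handed in; nothing more can be done
None
```

The battery backup, switch, modem and router are stacked on the stand, router on top with antennas up. The last camera check showed them centred and square to within a few millimetres and degrees. I handed the job in at about 25 s; it returned no verdict.

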